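Spread a retaining ring over the bandsaw wheel's axle and hold it at the groove

TASK

The idler wheel of the bandsaw needs its retaining ring: the ring already hangs on the tips of the bent circlip pliers that lie on the wooden rest. Pick the pliers up by the handles, squeeze them up to their stop so that the ring is fully spread, and slide the ring gently, without forcing it, down over the end of the axle until it is level with the groove just above the brass washer. Finish while still holding it there, so that the wheel can be checked before the ring is let snap: ring spread, level and around the axle at the groove, its weight carried by your grip and not pressed down on the washer; leave the bearing, the steel offcut, the tin and the hammer where they are.

Things in the scene. Friction and masses are not known exactly. Their poses are not given: they have to be found in the camera images.
- pliers: Loose circlip pliers, red handles, dark jaws, 195 mm long, 0.24 kg, flat on the rest. Origin at the rivet, mid-thickness; x forward along the middle line to the ring, y left, z up. The halves turn about the rivet by equal, opposite angles: pressing the handles together moves the tips apart. Jaws' undersides at z = -4.5 mm; the bent tips go down 26 mm to the ring.
- pliers_grip (a point): Where to grip, fingers outside both handles: middle line, 75 mm behind the rivet, mid-height. Axes as pliers; centre of mass 49 mm ahead. Firm fingers make the pliers creep about 2 mm forward (to the ring) as they squeeze, since the handles' faces swing back. Handles 8 mm thick, 12 mm tall, from 31 mm ahead to 67 mm behind. Width over both here 56 mm relaxed (79 mm at their ends), 30 mm and parallel at the stop.
- ring_center (a point): Centre of the spread C-shaped grey ring, in its mid-plane, fixed to the pliers: 144 mm ahead of and 26 mm below pliers_grip. Axes as the pliers; z is the ring's axis. Ring 2 mm thick, 3.2 mm wide, gap towards the handles; it stays on the tips. Inside diameter relaxed under 33 mm, too small for the axle; at the stop 38 mm (outside 45 mm). In the grip the nose sags: ring 2 to 3 mm lower.
- jaw_left (a joint): Angle (rad) the left half of the pliers has turned, the right half mirrored: 0 relaxed, 0.173 at the stop, ring fully spread; the ring passes over the axle from about 0.11. Needs about 4 N on each handle at pliers_grip to begin, 14 N to reach the stop; more does no harm. Springs back to 0 when let go.
- rest: Fixed wooden board 240 x 110 x 8 mm (x, y, z) with two black square-tube battens 22 mm wide across it, tops 38 mm above the bench, 20 mm ahead of and 105 mm behind its centre. Origin under the board's centre, x roughly as the pliers point. The rivet lies on the front batten, the handles' ends on the rear one; at pliers_grip there is nothing but the board below.
- carrier: Blue steel foot plate 150 x 90 x 14 mm bolted to the bench, with the upright steel axle stub, 35 mm in diameter, at its centre. Origin under the plate, on the axle's axis; z up. The axle does not give way.
- axle_end (a point): Centre of the axle's flat upper end, 69.5 mm above the bench; the end has a 2.5 mm chamfer.
- groove (a point): Point on the axle's axis in the middle of the groove, 52.8 mm above the bench (16.8 mm below the axle's end). The groove is 3.5 mm wide (z) and 1.7 mm deep; its lower edge is flush with the top of the brass washer, so a ring on the washer has its mid-plane 0.75 mm below this point.
- wheel: Grey idler wheel with black tyre, 174 mm in diameter, that turns freely on the axle; rim top 43 mm, brass thrust washer (49 mm in diameter) with its top 51 mm above the bench. Origin on the axle's axis at bench height.
- bearing: Bystander: loose ball bearing, 72 mm in diameter, 17 mm tall, origin under its centre.
- offcut: Bystander: loose black square-tube offcut 130 x 30 x 30 mm, origin under its centre.
- grease_tin: Bystander: loose yellow-labelled tin, 68 mm in diameter, 60 mm tall, origin under its centre.
- hammer: Bystander: loose hammer lying on the bench, origin under its middle, handle along its -x.
There are look-alikes about, which are no part of the job. What is shaped like the pliers but orange is not meant.

How it is judged:
On the way, in this order (a step that is already met when the one before it is completed fails the run):
1. the pliers are gripped and lifted clear of the rest (contact force between the fingers and pliers above 5 N and height (world z) of pliers_grip above 0.06 m and contact force between pliers and rest below 0.05 N), for 0.2 s.
2. the spread ring is around the axle, below its end (contact force between the fingers and pliers above 5 N and value of joint jaw_left above 0.15 rad and horizontal distance between ring_center and groove below 0.005 m and z of ring_center in the frame of axle_end below -0.003 m and z of ring_center in the frame of groove above -0.003 m), for 0.1 s.
At the end, for the whole second after the job is handed in: Last second: fingers press the pliers over 5 N; jaw_left above 0.15 rad; ring centre within 4 mm of the axle's axis and 2.5 mm of the groove's mid-height, level within 0.07 rad, at rest, pressing on wheel and washer with less than 2 N (contact force between the fingers and pliers above 5 N and value of joint jaw_left above 0.15 rad and horizontal distance between ring_center and groove below 0.004 m and z of ring_center in the frame of groove between -0.0025 and 0.0025 m and angle between ring_center's own z axis and vertical below 0.07 rad and contact force between pliers and wheel below 2 N and linear speed of pliers below 0.01 m/s); the arm keeps its last pose, push and grip.
It fails at once if the ring or pliers are forced against the axle, its plate or the wheel (over 30 N) (contact force between pliers and carrier above 30 N).
It fails at once if a bystander is shifted by more than 20 mm (distance of any of bearing, offcut, grease_tin, hammer from where it was at the start of the episode above 0.02 m).
It also fails if it takes over 35 s, if anything falls off the work surface, if the arm or the gripper's body presses on something with over 40 N, if the wrist force passes 120 N, or if a joint passes its speed limit or range.

ROBOT

A 7-joint arm with a two-finger parallel gripper is mounted at the origin on the work surface. World frame = base frame: x ahead of the robot, y to its left, z up, the work surface at z = 0. Lengths are in m, angles in rad, forces in N, time in s.
With the tool pointing down it reaches from about 0.35 to 0.9 m from the base axis. Payload 19.9 kg.
Tool frame: the origin (TCP) lies midway between the tips of the shut fingers; the grasp point (between the pads) lies 19 mm behind it; z points along the fingers, y is the direction in which the jaws open and shut (so a half turn about z gives the same grasp; the last joint's range is limited). The gripper opens to 94 mm and grips with 3 to 60 N. Pads are 16 mm wide; open, the fingers measure 119 mm over their backs; the gripper's body (75 mm by 177 mm) begins 78 mm behind the grasp point.
Start: joints at [-1.361, 0.417, -0.01, 1.614, 0.005, 1.111, -0.053], TCP at [0.155, 0.605, 0.205] pointing down, gripper open.
Joint ranges: [-2.81, 2.81], [-0.39, 2.02], [-1.27, 1.25], [0.06, 2.57], [-1.19, 4.33], [0.19, 2], [-2.82, 2.82]. Speed limits (rad/s): [1.89, 1.89, 2.39, 2.39, 3.01, 3.01, 3.01].

INTERFACE

Orientations are given as a unit quaternion [x, y, z, w].
In Python, from cell import env gives the robot as it stands.
- The arm moves only by the tool apply_moves, never from a script. Its arguments are lists of equal length, an entry for each row: "hand": the opening, from 0 (shut) to 1 (fully open); "delta_pos": the shift along the tool's x, y, z normalised to -1 to 1, where 1 is 0.5 m, a list of three; "delta_rot": the turn, a rotation vector about the tool's x, y, z normalised to -1 to 1, where 1 is 2 pi rad, a list of three. In form: {"hand": [hand, ...], "delta_pos": [[x, y, z], ...], "delta_rot": [[ax, ay, az], ...]}. A call has 1 to 8 rows; each row is the pose to reach, as a shift and turn from the pose commanded when the call began, along the tool's axes at that moment, turning the shorter way round; what a row does not reach only later rows make up. A row lasts 1/10 s, in which the tool goes at most 50 mm and 8.59 degrees, less where a joint would pass 70% of its speed; a pose out of reach is approached as far as the arm can. A call with a number of a shift or a turn outside -1 to 1 is refused whole. A call with a gripper value outside its range is refused whole. The fingers move at their own pace and stop on an object; "squeeze" is the grip in N (left out, the last holds). Time passes only in rows, so rows that repeat a pose let the fingers close. It gives the time, the measured TCP pose, the force and the opening at its end, in the units of the state.
- env.get_state(): the state, without advancing time (a new reading comes with each control period).
- env.capture(name): name is "scene" or "top"; returns (picture, depth): 480x640x3 uint8, blue, green, red; 480x640 float32, m along the optical axis (not along the pixel's ray), 0 where there is no reading.
- env.camera_params(name): a dict with "fx", "fy", "cx", "cy" (pixels), "extrinsics" (4x4, takes a point from camera to world coordinates). Camera axes: x right, y up, looking along -z (the intrinsics and any distortion apply to the point x, -y, -z); pixel columns grow to the right and rows downward; lengths in m; the calibration is good to about 2 mm. A picture is of the moment at which its call begins. camera_params takes no time and is no camera call.
- env.finish_job(): hands the job in, once; it reports no verdict.
The state is a dict: "time": time; "joints": joint angles; "qd": joint speeds; "tau": joint torques, N m; "position": TCP position; "orientation": TCP orientation; "force": force on the tool from outside, world axes, zero at the start; "ft_torque": the same for the moment, N m; "grip_width": opening from 0.0 (shut) to 1.0 (fully open).
Only numpy, scipy, OpenCV 4.12 (cv2) and the standard library are available. Lean on these libraries where they do the work, as an engineer would, in place of code of your own. Each camera call takes 0.05 s, during which the arm holds its last target. There are 200 camera calls.

## Working session

There is one attempt and no reset: what is moved stays moved. The work goes in short steps, Python scripts to look and compute and a tool call to move; the robot and the scene stay as the last step left them, time stands still between calls to the robot, and variables do not carry over. Pictures are saved under pics/ and viewed, about 8 in all and at most 12, crops included, and the job is handed in when it is done.

Besides the shell and the picture viewer there is one more tool, called as a command line: name --argument value ..., lists and objects as JSON in quotes. apply_moves: Moves the arm, as the interface text tells. Scaled input: -1 to 1 covers 0.5 m each way for a shift and 2 pi rad each way for a turn. Its arguments: {"type":"object","properties":{"hand":{"type":"array"},"delta_pos":{"type":"array"},"delta_rot":{"type":"array"},"squeeze":{"type":"number"}},"required":["hand","delta_pos","delta_rot"]}

```bash
ls; mkdir -p pics; cat > h.py <<'E'
import numpy as np, cv2
from cell import env
def snap(n,f):
    im,d=env.capture(n); cv2.imwrite(f'pics/{f}.png',im); np.save(f'pics/{f}.npy',d); return im,d
def world(n,d):
    p=env.camera_params(n); v,u=np.mgrid[:d.shape[0],:d.shape[1]]
    X=(u-p['cx'])/p['fx']*d; Y=-(v-p['cy'])/p['fy']*d
    P=np.stack([X,Y,-d,np.ones_like(d)],-1)
    return (P@np.array(p['extrinsics']).T)[...,:3]
E
python3 - <<'E'
from h import *
s=env.get_state(); print(s)
for n in('top','scene'):
    snap(n,n+'0'); print(n,env.camera_params(n))
E
```

```text
pics
{'time': 0.0, 'joints': array([-1.3614858 ,  0.41793769, -0.01031334,  1.61416103,  0.00466837,
        1.11071454, -0.05299179]), 'qd': array([ 9.79672762e-04, -5.53327375e-05,  3.03575500e-04,  1.14090254e-03,
        7.32734592e-04,  1.66257257e-04,  1.46280472e-04]), 'tau': array([-1.76420366e-03, -8.51265693e+01,  6.37759231e-01, -4.25981247e+01,
       -4.89100290e-02,  1.88266783e-02,  1.31293973e-04]), 'position': array([0.15502231, 0.60508143, 0.20485341]), 'orientation': array([ 1.25070955e-01,  9.92147619e-01, -5.96498771e-04, -4.59887371e-05]), 'force': array([ 0.2920308 , -0.40058889, -1.46286403]), 'ft_torque': array([ 0.01746377,  0.03711559, -0.00524075]), 'grip_width': 0.999823276087429}
top {'fx': 599.3833108962476, 'fy': 599.3833108962476, 'cx': 311.40583779026593, 'cy': 243.7516468566929, 'extrinsics': array([[-0.01820798,  0.98372537, -0.17875367,  0.28854539],
       [-0.9996969 , -0.02087518, -0.01305139,  0.02244441],
       [-0.0165705 ,  0.17846185,  0.98380729,  1.45050459],
       [ 0.        ,  0.        ,  0.        ,  1.        ]])}
scene {'fx': 513.7908198721858, 'fy': 513.7908198721858, 'cx': 321.8315200044279, 'cy': 243.11751107131713, 'extrinsics': array([[-0.58311528, -0.65861303,  0.4756106 ,  1.19661706],
       [ 0.81237182, -0.47658137,  0.33603901,  0.45720268],
       [ 0.00534748,  0.58232213,  0.81294055,  1.15633229],
       [ 0.        ,  0.        ,  0.        ,  1.        ]])}
```

View pics/top0.png

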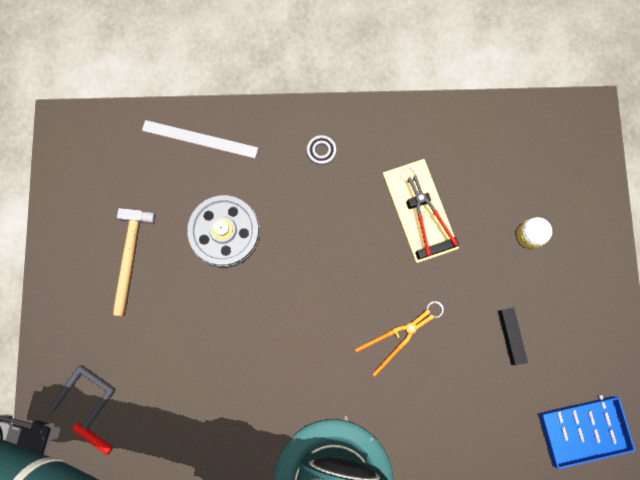

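View pics/scene0.png

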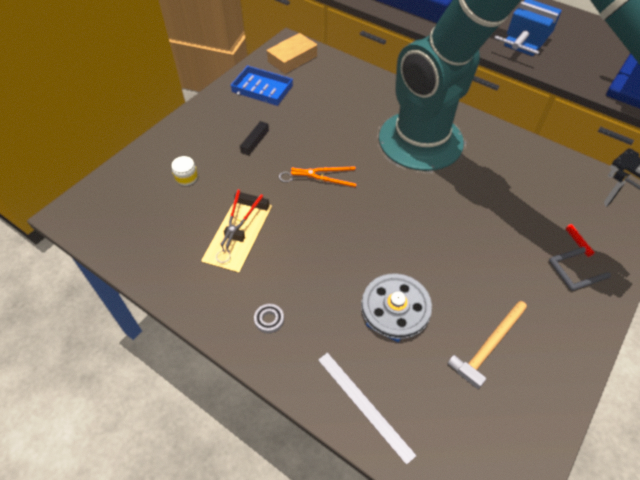

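The top view shows the pliers on the rest (rivet about (421,199), ring about (408,172)). The wheel and axle are at about (222,230). The orange decoy is at (410,328). Next I measure these points.

```bash
cat > m.py <<'E'
from h import *
for n in('top','scene'):
    im=cv2.imread(f'pics/{n}0.png'); d=np.load(f'pics/{n}0.npy'); W=world(n,d)
    hsv=cv2.cvtColor(im,cv2.COLOR_BGR2HSV); H,S,V=cv2.split(hsv)
    red=((H<6)|(H>174))&(S>150)&(V>80)
    lo=(W[...,0]>.35)&(W[...,0]<.85)&(W[...,1]>-.45)&(W[...,1]<.5)&(W[...,2]<.2)
    k,l,st,c=cv2.connectedComponentsWithStats((red&lo).astype('uint8'))
    for i in range(1,k):
        if st[i,4]>15:
            P=W[l==i]; m=np.median(P,0); u,s,vt=np.linalg.svd(P-P.mean(0),full_matrices=False)
            pr=(P-P.mean(0))@vt[0]
            print(n,'red',st[i,4],P.mean(0).round(4),vt[0].round(3),P.mean(0)+vt[0]*pr.min(),P.mean(0)+vt[0]*pr.max())
    a=lo&(W[...,1]>.1)&(W[...,1]<.4)&(W[...,0]>.4)&(W[...,2]>.062)&(W[...,2]<.09)
    print(n,'axle',a.sum(),W[a].mean(0), W[a].max(0),W[a].min(0))
    wh=lo&(W[...,1]>.1)&(W[...,1]<.4)&(W[...,0]>.4)&(W[...,2]>.03)
    ys,xs=np.nonzero(wh&(W[...,2]<.05)); print('wheel',len(xs),np.median(W[wh],0),cv2.minEnclosingCircle(W[wh][:,:2].astype('float32')))
a=cv2.imread('pics/top0.png')[145:270,375:470]; b=cv2.imread('pics/scene0.png')[180:280,195:285]
f=lambda x:cv2.resize(x,(400,520),interpolation=cv2.INTER_CUBIC)
cv2.imwrite('pics/c1.png',np.hstack([f(a),f(b)]))
E
python3 m.py
```

```text
top red 120 [ 0.5713 -0.2799  0.0483] [-0.869 -0.495 -0.021] [ 0.61852436 -0.25301342  0.04941316] [ 0.5323559  -0.30206039  0.04729706]
top red 125 [ 0.5539 -0.2274  0.0485] [-0.985 -0.168 -0.029] [ 0.60634775 -0.21839941  0.05002128] [ 0.51017498 -0.23482333  0.04718418]
top axle 175 [0.58390837 0.25332059 0.06958333] [0.60207335 0.27042967 0.07885058] [0.56696458 0.23727845 0.06204548]
wheel 3561 [0.58169402 0.2527339  0.04044822] ((0.5840429663658142, 0.25394558906555176), 0.08671287447214127)
scene red 61 [ 0.558  -0.2921  0.0455] [0.798 0.536 0.274] [ 0.49313092 -0.33571449  0.02324677] [ 0.58838192 -0.27170105  0.05596611]
scene red 84 [ 0.5433 -0.2346  0.0443] [0.939 0.274 0.21 ] [ 0.46803412 -0.25660243  0.02743845] [ 0.60460959 -0.21671017  0.05793677]
scene axle 152 [0.58724857 0.25155299 0.06833053] [0.60269516 0.26833569 0.07373195] [0.56840279 0.23354868 0.06218538]
wheel 3185 [0.59250367 0.25463344 0.03904879] ((0.5866528749465942, 0.25113850831985474), 0.0876632109284401)
```

View pics/c1.png

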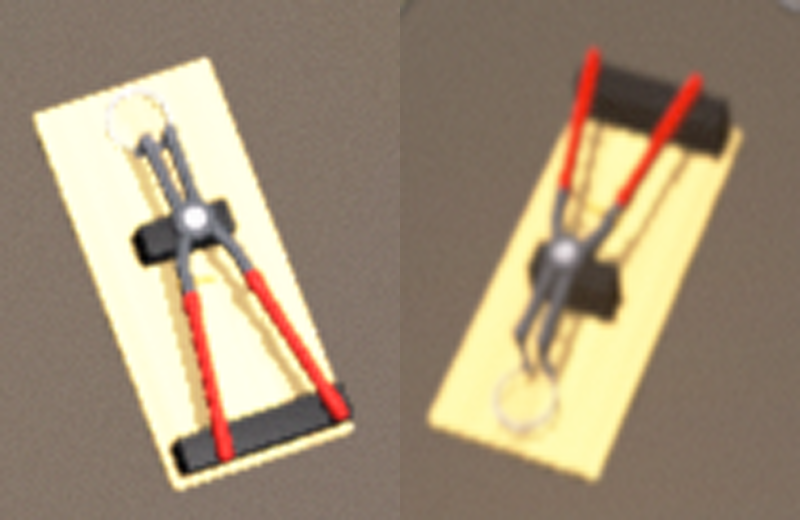

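```bash
cat >> h.py <<'E'
def ray(n,u,v,z):
    p=env.camera_params(n); T=np.array(p['extrinsics'])
    r=T[:3,:3]@np.array([(u-p['cx'])/p['fx'],-(v-p['cy'])/p['fy'],-1]); o=T[:3,3]
    return o+r*(z-o[2])/r[2]
E
python3 - <<'E'
from h import *
for n,riv,ring in(('top',(420.9,196.8),(407.6,173.4)),('scene',(231.7,227.7),(222.7,256.9))):
    a=ray(n,*riv,.050);b=ray(n,*ring,.0165); d=b-a
    print(n,a,b,np.hypot(*d[:2]),np.degrees(np.arctan2(d[1],d[0])))
im=cv2.imread('pics/top0.png');n='top'
for n in('top','scene'):
    d=np.load(f'pics/{n}0.npy');im=cv2.imread(f'pics/{n}0.png');H,S,V=cv2.split(cv2.cvtColor(im,cv2.COLOR_BGR2HSV))
    W=world(n,d);red=((H<6)|(H>174))&(S>150)&(V>80)&(W[...,0]>.45)&(W[...,1]<-.15)
    k,l,st,c=cv2.connectedComponentsWithStats(red.astype('uint8'))
    for i in range(1,k):
        if st[i,4]>15:
            v,u=np.nonzero(l==i); P=np.array([ray(n,x,y,.0465)[:2] for x,y in zip(u,v)]);m=P.mean(0);w=np.linalg.svd(P-m)[2][0]; w=w*np.sign(w[0])
            t=(P-m)@w
            print(n,m,w,np.degrees(np.arctan2(w[1],w[0])),t.min(),t.max(),m+w*t.min())
    # yellow/white rest outline & bench z
    print('bench z', np.median(W[330:340,300:310,2]) if n=='top' else '')
    v=(W[...,2]>.066)&(W[...,2]<.09)&(W[...,0]>.55)&(W[...,0]<.62)&(W[...,1]>.22)&(W[...,1]<.28)
    y,x=np.nonzero(v); print(n,'axle top px',x.mean(),y.mean(),ray(n,x.mean(),y.mean(),.0695))
E
cd pics; python3 -c "
import cv2,numpy as np
a=cv2.imread('top0.png')[185:275,180:270];b=cv2.imread('scene0.png')[265:345,355:440]
f=lambda x:cv2.resize(x,(400,400),interpolation=cv2.INTER_CUBIC)
cv2.imwrite('c2.png',np.hstack([f(a),f(b)]))"
```

```text
top [ 0.65201959 -0.22402141  0.05      ] [ 0.72118055 -0.20009826  0.0165    ] 0.07318166224607195 19.08078059845997
scene [ 0.6505651  -0.22744396  0.05      ] [ 0.72199971 -0.20229362  0.0165    ] 0.07573271610381606 19.395896867401706
top [ 0.57163642 -0.28028348] [0.87215327 0.48923273] 29.290163782425484 -0.045002969637703005 0.05457476537900731 [ 0.53238694 -0.30230041]
top [ 0.55430178 -0.22770492] [0.98677667 0.16208579] 9.327983796248871 -0.04444430968865738 0.054289052583528785 [ 0.51044517 -0.23490871]
bench z 0.0007698640463918993
top axle top px 220.6815286624204 226.8343949044586 [0.58458208 0.25412364 0.0695    ]
scene [ 0.55857205 -0.29146276] [0.86642982 0.49929888] 29.953624916510577 -0.030265244840802237 0.03683304642939901 [ 0.53234934 -0.30657416]
scene [ 0.54470423 -0.233202  ] [0.98524819 0.17113156] 9.853616641405138 -0.03669926392280916 0.059679422534416826 [ 0.50854634 -0.2394824 ]
bench z 
scene axle top px 397.45454545454544 298.27272727272725 [0.58684439 0.25179591 0.0695    ]
```

View pics/c2.png

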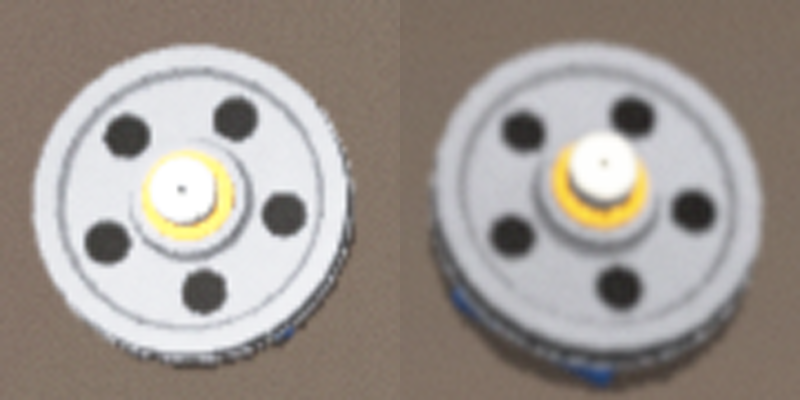

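The close crops put the axle's centre hole at top px (220.3,227.1) and scene px (397.6,297.0), so the axle is near (0.585, 0.253). The grip point is near (0.582,-0.249), with the pliers' yaw at 19.5°.

```bash
cat >> h.py <<'E'
from scipy.spatial.transform import Rotation as Ro
def plan(pos,yaw,pitch=0):
    """deltas to TCP pos with tool z down, tool x at yaw (deg)"""
    s=env.get_state(); R=Ro.from_quat(s['orientation']); c,q=np.cos(np.radians(yaw)),np.sin(np.radians(yaw))
    T=Ro.from_matrix(np.array([[c,q,0],[q,-c,0],[0,0,-1]]).T)*Ro.from_euler('y',pitch)
    print('dp',(R.inv().apply(np.array(pos)-s['position'])/.5).round(4),'dr',((R.inv()*T).as_rotvec()/2/np.pi).round(4),s['position'].round(4),'t',s['time'],'x',R.apply([1,0,0]).round(4),'z',R.apply([0,0,1]).round(4))
E
python3 - <<'E'
from h import *
plan([.582,-.249,.14],19.5)
print(ray('top',220.3,227.1,.0695),ray('scene',397.6,297.0,.0695))
E
```

```text
dp [-1.2511 -1.4427  0.1315] dr [-0.000e+00  2.000e-04  4.059e-01] [0.1551 0.6051 0.2049] t 0.1 x [-9.687e-01  2.482e-01 -1.000e-04] z [-2.0e-04 -1.1e-03 -1.0e+00]
[0.58396109 0.25502056 0.0695    ] [0.58360001 0.25027314 0.0695    ]
```

apply_moves --hand '[1, 1, 1, 1, 1, 1, 1, 1]' --delta_pos '[[-0.62, -0.72, 0], [-0.62, -0.72, 0], [-0.62, -0.72, 0], [-0.62, -0.72, 0], [-0.62, -0.72, 0], [-0.62, -0.72, 0], [-0.62, -0.72, 0], [-0.62, -0.72, 0]]' --delta_rot '[[0, 0, 0.19], [0, 0, 0.19], [0, 0, 0.19], [0, 0, 0.19], [0, 0, 0.19], [0, 0, 0.19], [0, 0, 0.19], [0, 0, 0.19]]'

```text
time: 0.9
position: [0.333, 0.2451, 0.2054]
orientation: [0.663, 0.748, 0.0, -0.0]
force: [1.4, -0.0, 0.2]
grip_width: 1.002
```

```bash
python3 -c "
from h import *
plan([.582,-.249,.14],19.5)"
```

```text
dp [-1.0408  0.3758  0.1305] dr [-0.    -0.     0.215] [0.333  0.2451 0.2054] t 0.9 x [-1.200e-01  9.928e-01  3.000e-04] z [-2.e-04  3.e-04 -1.e+00]
```

apply_moves --hand '[1, 1, 1, 1, 1, 1, 1, 1]' --delta_pos '[[-0.8, 0.29, 0], [-0.8, 0.29, 0], [-0.8, 0.29, 0], [-0.8, 0.29, 0], [-0.8, 0.29, 0], [-0.8, 0.29, 0], [-0.8, 0.29, 0], [-0.8, 0.29, 0]]' --delta_rot '[[0, 0, 0.19], [0, 0, 0.19], [0, 0, 0.19], [0, 0, 0.19], [0, 0, 0.19], [0, 0, 0.19], [0, 0, 0.19], [0, 0, 0.19]]'

```text
time: 1.7
position: [0.5159, -0.1106, 0.2055]
orientation: [0.969, 0.246, 0.0, 0.0]
force: [0.7, 0.4, -0.3]
grip_width: 1.004
```

```bash
python3 -c "
from h import *
plan([.582,-.249,.14],19.5)"
```

```text
dp [-0.016   0.3062  0.1311] dr [ 0.     -0.0001  0.025 ] [ 0.5159 -0.1106  0.2055] t 1.7 x [8.787e-01 4.774e-01 4.000e-04] z [ 4.e-04  0.e+00 -1.e+00]
```

apply_moves --hand '[1, 1, 1, 1, 1, 1, 1, 1]' --delta_pos '[[-0.016, 0.306, 0.131], [-0.016, 0.306, 0.131], [-0.016, 0.306, 0.131], [-0.016, 0.306, 0.131], [-0.016, 0.306, 0.131], [-0.016, 0.306, 0.131], [-0.016, 0.306, 0.131], [-0.016, 0.306, 0.131]]' --delta_rot '[[0, 0, 0.025], [0, 0, 0.025], [0, 0, 0.025], [0, 0, 0.025], [0, 0, 0.025], [0, 0, 0.025], [0, 0, 0.025], [0, 0, 0.025]]'

```text
time: 2.5
position: [0.5823, -0.2456, 0.1406]
orientation: [0.985, 0.173, 0.001, -0.0]
force: [0.4, 0.1, 0.0]
grip_width: 0.998
```

```bash
python3 -c "
from h import *
plan([.582,-.249,.0235],19.5)
i,_=snap('top','t1');j,_=snap('scene','s1')
f=lambda x:cv2.resize(x,(400,450),interpolation=cv2.INTER_CUBIC)
cv2.imwrite('pics/c3.png',np.hstack([f(i[140:290,360:490]),f(j[150:290,185:310])]))"
```

```text
dp [-0.0032  0.0061  0.2342] dr [-0.     -0.0002  0.0011] [ 0.5823 -0.2456  0.1406] t 2.5 x [0.9402 0.3405 0.001 ] z [ 9.e-04  4.e-04 -1.e+00]
```

View pics/c3.png

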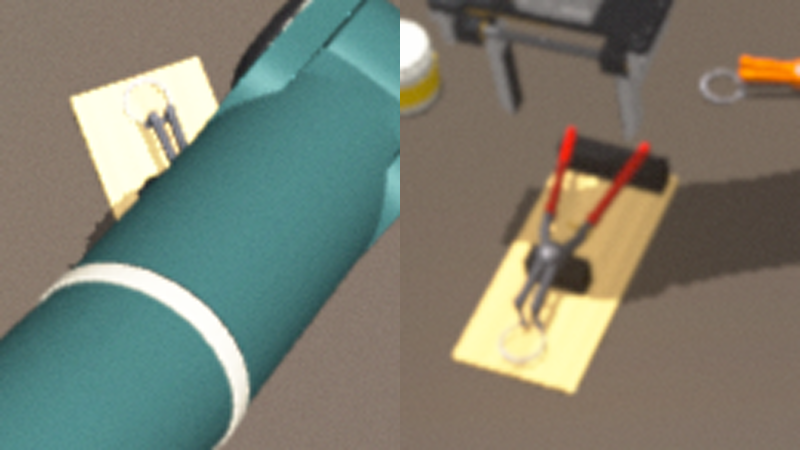

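The arm hides most of the pliers in the top view. In the scene view the open fingers straddle the handles' line. I descend now.

apply_moves --hand '[1, 1, 1, 1, 1, 1, 1, 1]' --delta_pos '[[-0.003, 0.006, 0.05], [-0.003, 0.006, 0.09], [-0.003, 0.006, 0.13], [-0.003, 0.006, 0.16], [-0.003, 0.006, 0.19], [-0.003, 0.006, 0.22], [-0.003, 0.006, 0.234], [-0.003, 0.006, 0.234]]' --delta_rot '[[0, 0, 0.001], [0, 0, 0.001], [0, 0, 0.001], [0, 0, 0.001], [0, 0, 0.001], [0, 0, 0.001], [0, 0, 0.001], [0, 0, 0.001]]'

```text
time: 3.4
position: [0.5813, -0.25, 0.0222]
orientation: [0.986, 0.169, -0.0, -0.0]
force: [-0.3, -0.3, -0.7]
grip_width: 1.003
```

```bash
python3 -c "
from h import *
plan([.582,-.249,.0235],19.5)
j,_=snap('scene','s2')
f=lambda x:cv2.resize(x,(600,600),interpolation=cv2.INTER_CUBIC)
cv2.imwrite('pics/c4.png',f(j[150:290,185:325]))"
```

```text
dp [ 0.0019 -0.0014 -0.0026] dr [-0.0001  0.0001 -0.0001] [ 0.5813 -0.25    0.0222] t 3.4 x [ 9.428e-01  3.333e-01 -9.000e-04] z [-1.e-03  2.e-04 -1.e+00]
```

View pics/c4.png

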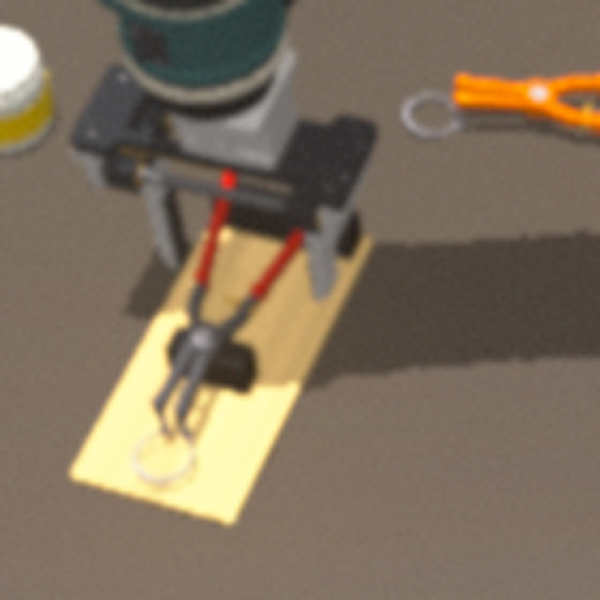

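Both handles lie between the fingers, so I close firmly.

apply_moves --hand '[0, 0, 0, 0, 0, 0, 0, 0]' --delta_pos '[[0, 0, 0], [0, 0, 0], [0, 0, 0], [0, 0, 0], [0, 0, 0], [0, 0, 0], [0, 0, 0], [0, 0, 0]]' --delta_rot '[[0, 0, 0], [0, 0, 0], [0, 0, 0], [0, 0, 0], [0, 0, 0], [0, 0, 0], [0, 0, 0], [0, 0, 0]]' --squeeze 40

```text
time: 4.25
position: [0.5816, -0.2504, 0.0231]
orientation: [0.986, 0.169, -0.0, 0.0]
force: [-2.1, -0.6, 3.8]
grip_width: 0.36
```

apply_moves --hand '[0, 0, 0, 0, 0, 0]' --delta_pos '[[0, 0, 0], [0, 0, 0], [0, 0, 0], [0, 0, 0], [0, 0, 0], [0, 0, 0]]' --delta_rot '[[0, 0, 0], [0, 0, 0], [0, 0, 0], [0, 0, 0], [0, 0, 0], [0, 0, 0]]'

```text
time: 4.85
position: [0.5816, -0.2504, 0.0232]
orientation: [0.986, 0.169, 0.0, 0.0]
force: [-3.1, -0.7, 5.3]
grip_width: 0.302
```

apply_moves --hand '[0, 0, 0, 0, 0, 0, 0, 0]' --delta_pos '[[0, 0, -0.01], [0, 0, -0.03], [0, 0, -0.06], [0, 0, -0.1], [0, 0, -0.14], [0, 0, -0.18], [0, 0, -0.2], [0, 0, -0.2]]' --delta_rot '[[0, 0, 0], [0, 0, 0], [0, 0, 0], [0, 0, 0], [0, 0, 0], [0, 0, 0], [0, 0, 0], [0, 0, 0]]'

```text
time: 5.65
position: [0.5824, -0.2503, 0.1248]
orientation: [0.986, 0.169, 0.001, 0.0]
force: [-0.1, 0.0, -2.7]
grip_width: 0.298
```

```bash
python3 -c "
from h import *
plan([.585,.11,.13],85)
plan([.51,.125,.13],60)
plan([.449,.205,.13],19.5)
s=env.get_state();print(s['joints'].round(2),s['force'],s['grip_width'])
j,_=snap('scene','s3')
f=lambda x:cv2.resize(x,(600,600),interpolation=cv2.INTER_CUBIC)
cv2.imwrite('pics/c5.png',f(j[150:290,185:325]))"
```

```text
dp [ 0.2452 -0.6776 -0.0108] dr [ 0.0004 -0.0002 -0.182 ] [ 0.5824 -0.2503  0.1248] t 5.65 x [0.9427 0.3335 0.0022] z [ 2.5e-03 -5.0e-04 -1.0e+00]
dp [ 0.1138 -0.7559 -0.0112] dr [ 0.0003 -0.0003 -0.1126] [ 0.5824 -0.2503  0.1248] t 5.65 x [0.9427 0.3335 0.0022] z [ 2.5e-03 -5.0e-04 -1.0e+00]
dp [ 0.0522 -0.9474 -0.0116] dr [ 0.0002 -0.0003 -0.0001] [ 0.5824 -0.2503  0.1248] t 5.65 x [0.9427 0.3335 0.0022] z [ 2.5e-03 -5.0e-04 -1.0e+00]
[-0.16  0.62  0.74  1.68 -0.48  1.02 -0.49] [-0.14369336  0.01098749 -2.73172176] 0.2984652249174225
```

View pics/c5.png

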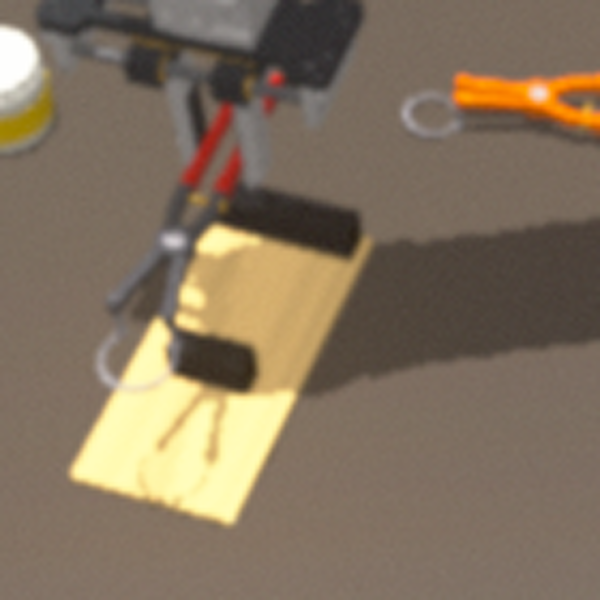

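The pliers are lifted clear and the ring is visibly spread. I carry them over with the pliers pointing along about +y, so the cameras can see the axle.

apply_moves --hand '[0, 0, 0, 0, 0, 0, 0, 0]' --delta_pos '[[0.01, -0.03, -0.01], [0.03, -0.08, -0.02], [0.05, -0.14, -0.02], [0.08, -0.2, -0.02], [0.1, -0.27, -0.02], [0.12, -0.34, -0.02], [0.14, -0.41, -0.02], [0.17, -0.48, -0.02]]' --delta_rot '[[0, 0, -0.008], [0, 0, -0.02], [0, 0, -0.036], [0, 0, -0.053], [0, 0, -0.07], [0, 0, -0.09], [0, 0, -0.11], [0, 0, -0.13]]'

```text
time: 6.5
position: [0.5806, 0.0067, 0.1325]
orientation: [0.835, 0.55, -0.0, -0.0]
force: [1.8, -0.7, -1.9]
grip_width: 0.298
```

```bash
python3 -c "
from h import *
plan([.585,.11,.13],85)"
```

```text
dp [ 0.1932 -0.0737  0.0049] dr [-0.0002  0.     -0.0509] [0.5806 0.0067 0.1325] t 6.5 x [ 3.957e-01  9.184e-01 -5.000e-04] z [-0.0012 -0.     -1.    ]
```

apply_moves --hand '[0, 0, 0, 0, 0, 0, 0, 0]' --delta_pos '[[0.05, -0.02, 0], [0.1, -0.038, 0], [0.14, -0.053, 0], [0.17, -0.065, 0], [0.185, -0.071, 0.003], [0.193, -0.074, 0.005], [0.193, -0.074, 0.005], [0.193, -0.074, 0.005]]' --delta_rot '[[0, 0, -0.015], [0, 0, -0.028], [0, 0, -0.038], [0, 0, -0.045], [0, 0, -0.049], [0, 0, -0.051], [0, 0, -0.051], [0, 0, -0.051]]'

```text
time: 7.3
position: [0.5868, 0.1066, 0.1305]
orientation: [0.74, 0.672, -0.0, 0.0]
force: [-0.3, 0.3, -2.1]
grip_width: 0.299
```

```bash
cat > look.py <<'E'
from h import *
import sys
n=sys.argv[1]
i,_=snap('top','t'+n);j,_=snap('scene','s'+n)
f=lambda x:cv2.resize(x,(400,400),interpolation=cv2.INTER_CUBIC)
cv2.imwrite(f'pics/c{n}.png',np.hstack([f(i[180:260,190:270]),f(j[260:340,350:430])]))
s=env.get_state();print(s['position'].round(4),s['force'].round(2),s['ft_torque'].round(3),s['time'],s['grip_width'],Ro.from_quat(s['orientation']).as_matrix().round(4).tolist())
E
python3 look.py 6
```

```text
[0.5869 0.1068 0.1305] [-0.4  -0.17 -2.4 ] [-0.229  0.063 -0.039] 7.4 0.3005730456544838 [[0.0952, 0.9955, 0.0001], [0.9955, -0.0952, -0.0004], [-0.0004, 0.0002, -1.0]]
```

View pics/c6.png

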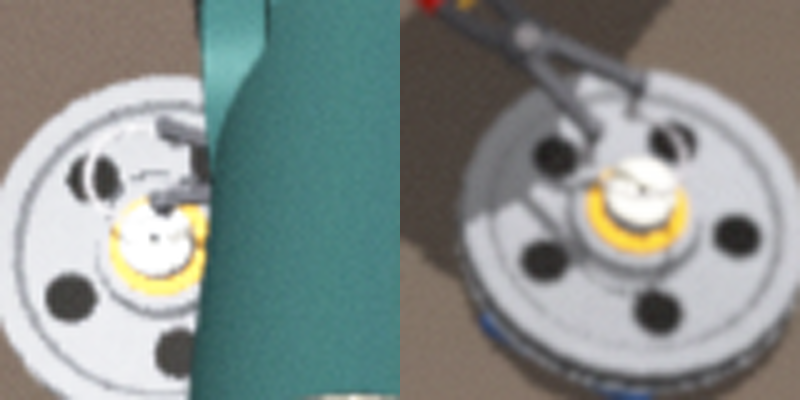

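Top view: the tips are at crop (180,130) and (165,200), and the ring bulges left of them. In the scene view the tips are just above the axle. I locate the ring by depth and compare it with the axle.

```bash
cat > ring.py <<'E'
from h import *
import sys
from scipy.optimize import least_squares
n=sys.argv[1]; zr=float(sys.argv[2]) # expected ring z
out=[]
for c,k in(('top','t'),('scene','s')):
    d=np.load(f'pics/{k}{n}.npy'); W=world(c,d); im=cv2.imread(f'pics/{k}{n}.png')
    cen=np.array([float(sys.argv[3]),float(sys.argv[4])])
    m=(abs(W[...,2]-zr)<.012)&(np.hypot(*(W[...,:2]-cen).transpose(2,0,1))<.032)
    v,u=np.nonzero(m)
    P=np.array([ray(c,a,b,zr)[:2] for a,b in zip(u,v)])
    print(c,len(P),'z',np.percentile(W[m][:,2],[10,50,90]).round(4) if len(P) else '')
    if len(P)>8:
        r=least_squares(lambda q:np.hypot(*(P-q).T)-.0208,cen,loss='soft_l1',f_scale=.001); print(c,'ring',r.x.round(4),'rms',np.sqrt(np.mean(r.fun**2)).round(4))
        big=cv2.resize(im,None,fx=5,fy=5,interpolation=cv2.INTER_CUBIC)
        for a,b in zip(u,v): cv2.circle(big,(a*5+2,b*5+2),1,(0,0,255),-1)
        o=(190,180) if c=='top' else (350,260)
        out.append(big[o[1]*5:o[1]*5+400,o[0]*5:o[0]*5+400])
if out: cv2.imwrite(f'pics/r{n}.png',np.hstack(out))
E
python3 ring.py 6 .121 .599 .25
```

```text
top 63 z [0.1228 0.1254 0.1297]
top ring [0.603  0.2551] rms 0.0018
scene 67 z [0.1217 0.1244 0.1281]
scene ring [0.6005 0.2503] rms 0.002
```

apply_moves --hand '[0, 0, 0, 0, 0, 0]' --delta_pos '[[-0.001, -0.01, 0], [-0.003, -0.03, 0.01], [-0.0034, -0.036, 0.03], [-0.0034, -0.036, 0.05], [-0.0034, -0.036, 0.06], [-0.0034, -0.036, 0.06]]' --delta_rot '[[0, 0, 0], [0, 0, 0], [0, 0, 0], [0, 0, 0], [0, 0, 0], [0, 0, 0]]'

```text
time: 8.0
position: [0.5683, 0.1076, 0.0994]
orientation: [0.739, 0.673, -0.001, -0.0]
force: [1.4, -0.1, -2.7]
grip_width: 0.298
```

```bash
python3 look.py 7; python3 ring.py 7 .091 .584 .2525
```

```text
[0.5689 0.1076 0.1004] [ 0.23  0.05 -2.72] [-0.144  0.054 -0.012] 8.1 0.30087896608677045 [[0.0937, 0.9956, -0.0], [0.9956, -0.0937, -0.0003], [-0.0003, 0.0, -1.0]]
top 57 z [0.0901 0.0946 0.0983]
top ring [0.5839 0.256 ] rms 0.0017
scene 64 z [0.0916 0.0942 0.0978]
scene ring [0.5824 0.2517] rms 0.0021
```

View pics/r7.png

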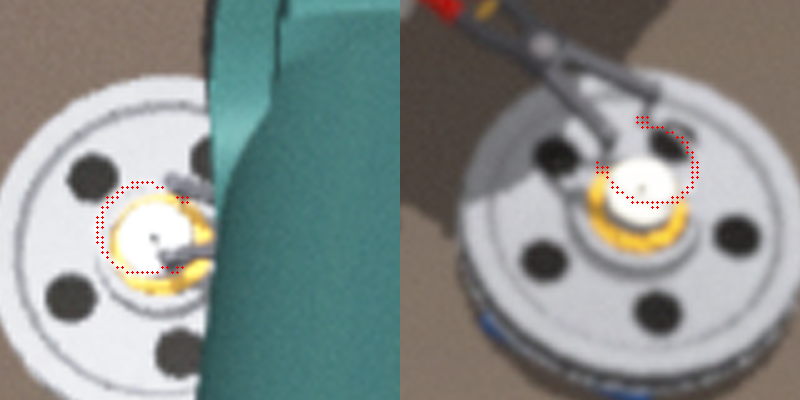

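The red depth points trace the ring cleanly in both views, nearly over the axle hole (top crop (155,238), scene crop (641,188)). I fit both views jointly.

```bash
cat > fit.py <<'E'
from h import *
import sys
from scipy.optimize import least_squares
n=sys.argv[1]; zr=float(sys.argv[2]); D=[];AX=[]
cen=np.array([.584,.2525])
for c,k,h in(('top','t',(220,227)),('scene','s',(398,297))):
    g=cv2.cvtColor(cv2.imread(f'pics/{c}0.png'),cv2.COLOR_BGR2GRAY).astype(float)[h[1]-2:h[1]+3,h[0]-2:h[0]+3]
    w=np.clip(np.percentile(g,70)-g,0,None); yy,xx=np.mgrid[-2:3,-2:3]
    hu,hv=h[0]+(w*xx).sum()/w.sum(),h[1]+(w*yy).sum()/w.sum()
    ax=ray(c,hu,hv,.0695)[:2]
    d=np.load(f'pics/{k}{n}.npy'); W=world(c,d)
    m=(abs(W[...,2]-zr)<.012)&(np.hypot(*(W[...,:2]-cen).transpose(2,0,1))<.032)&(W[...,1]>cen[1]-.009)
    v,u=np.nonzero(m); zz=W[m][:,2]; A=np.c_[W[m][:,:2]-cen,np.ones(len(zz))]
    print(c,'hole',round(hu,2),round(hv,2),ax.round(4),'ring depth z',np.median(zz).round(4),'tilt',np.linalg.lstsq(A,zz,rcond=None)[0].round(3),len(u))
    D.append((c,u,v));AX.append(ax)
def fit(z):
    o=[]
    for (c,u,v),ax in zip(D,AX):
        P=np.array([ray(c,a,b,z)[:2] for a,b in zip(u,v)])
        r=least_squares(lambda q:np.hypot(*(P-q[:2]).T)-q[2],[*cen,.0207],loss='soft_l1',f_scale=.001)
        o.append([*(r.x[:2]-ax),r.x[2]])
    return np.array(o)
for z in np.arange(zr-.004,zr+.0061,.002): print(round(z,4),(fit(z)*1000).round(2).tolist())
E
python3 fit.py 7 .091
```

```text
top hole 220.41 227.15 [0.5838 0.2548] ring depth z 0.0947 tilt [-0.054  0.073  0.094] 48
scene hole 397.94 297.11 [0.5834 0.2511] ring depth z 0.0939 tilt [-0.021  0.018  0.094] 46
0.087 [[1.01, 1.86, 21.4], [-3.28, -0.2, 21.65]]
0.089 [[0.58, 1.51, 21.37], [-2.13, 0.19, 21.6]]
0.091 [[0.14, 1.17, 21.34], [-0.98, 0.58, 21.56]]
0.093 [[-0.29, 0.82, 21.31], [0.17, 0.96, 21.52]]
0.095 [[-0.73, 0.48, 21.28], [1.33, 1.35, 21.48]]
0.097 [[-1.16, 0.14, 21.24], [2.48, 1.73, 21.44]]
```

apply_moves --hand '[0, 0, 0, 0, 0]' --delta_pos '[[-0.001, 0, 0.01], [-0.0018, 0.0005, 0.02], [-0.0018, 0.0005, 0.03], [-0.0018, 0.0005, 0.03], [-0.0018, 0.0005, 0.03]]' --delta_rot '[[0, 0, 0], [0, 0, 0], [0, 0, 0], [0, 0, 0], [0, 0, 0]]'

```text
time: 8.6
position: [0.5688, 0.1068, 0.0854]
orientation: [0.739, 0.673, -0.0, 0.0]
force: [-0.2, -0.2, -2.8]
grip_width: 0.297
```

```bash
python3 look.py 8; python3 fit.py 8 .083
```

```text
[0.569  0.1068 0.0856] [ 0.31 -0.14 -2.48] [-0.219  0.066  0.011] 8.7 0.3004244239752045 [[0.0936, 0.9956, 0.0002], [0.9956, -0.0936, -0.0001], [-0.0, 0.0002, -1.0]]
top hole 220.41 227.15 [0.5838 0.2548] ring depth z 0.0757 tilt [-0.056  0.241  0.075] 89
scene hole 397.94 297.11 [0.5834 0.2511] ring depth z 0.0788 tilt [0.03  0.119 0.077] 52
0.079 [[-1.07, 6.58, 15.99], [0.49, 0.19, 20.72]]
0.081 [[-1.5, 6.24, 15.96], [1.62, 0.57, 20.68]]
0.083 [[-1.92, 5.89, 15.94], [2.76, 0.95, 20.64]]
0.085 [[-2.35, 5.54, 15.92], [3.9, 1.34, 20.6]]
0.087 [[-2.78, 5.19, 15.89], [5.04, 1.72, 20.56]]
0.089 [[-3.21, 4.84, 15.87], [6.17, 2.1, 20.52]]
```

```bash
sed -i 's/<\.012)/<(.012 if zr>.08 else .0055))/' fit.py; python3 fit.py 8 .0785
```

```text
top hole 220.41 227.15 [0.5838 0.2548] ring depth z 0.0795 tilt [-0.007  0.081  0.078] 51
scene hole 397.94 297.11 [0.5834 0.2511] ring depth z 0.0794 tilt [0.023 0.005 0.079] 40
0.0745 [[1.27, 1.03, 20.97], [-1.93, -0.68, 21.21]]
0.0765 [[0.84, 0.69, 20.94], [-0.79, -0.3, 21.18]]
0.0785 [[0.41, 0.35, 20.91], [0.35, 0.08, 21.14]]
0.0805 [[-0.02, 0.01, 20.88], [1.48, 0.46, 21.1]]
0.0825 [[-0.45, -0.33, 20.85], [2.62, 0.85, 21.06]]
0.0845 [[-0.88, -0.67, 20.82], [3.76, 1.23, 21.02]]
```

apply_moves --hand '[0, 0, 0, 0, 0, 0, 0]' --delta_pos '[[0, -0.0006, 0.006], [0, -0.0006, 0.012], [0, -0.0006, 0.015], [0, -0.0006, 0.017], [0, -0.0006, 0.019], [0, -0.0006, 0.02], [0, -0.0006, 0.02]]' --delta_rot '[[0, 0, 0], [0, 0, 0], [0, 0, 0], [0, 0, 0], [0, 0, 0], [0, 0, 0], [0, 0, 0]]'

```text
time: 9.4
position: [0.5686, 0.1068, 0.0754]
orientation: [0.739, 0.673, -0.0, 0.0]
force: [-0.0, 0.2, -2.1]
grip_width: 0.301
```

```bash
python3 look.py 9
```

```text
[0.5686 0.1068 0.0755] [ 0.1  -0.26 -2.4 ] [-0.232  0.088 -0.021] 9.5 0.29661278713551587 [[0.0936, 0.9956, 0.0001], [0.9956, -0.0936, -0.0001], [-0.0, 0.0001, -1.0]]
```

No contact so far, and the ring should be just below the axle end. I continue slowly.

apply_moves --hand '[0, 0, 0, 0, 0, 0]' --delta_pos '[[0, 0, 0.002], [0, 0, 0.004], [0, 0, 0.006], [0, 0, 0.008], [0, 0, 0.01], [0, 0, 0.01]]' --delta_rot '[[0, 0, 0], [0, 0, 0], [0, 0, 0], [0, 0, 0], [0, 0, 0], [0, 0, 0]]'

```text
time: 10.1
position: [0.5685, 0.1068, 0.0703]
orientation: [0.739, 0.673, -0.0, 0.0]
force: [0.9, 0.5, -2.9]
grip_width: 0.301
```

```bash
python3 look.py 10
```

```text
[0.5686 0.1068 0.0705] [-0.87  0.27 -2.15] [-0.221  0.069  0.028] 10.2 0.29824109512072566 [[0.0936, 0.9956, 0.0], [0.9956, -0.0936, -0.0001], [-0.0001, 0.0, -1.0]]
```

View pics/c10.png

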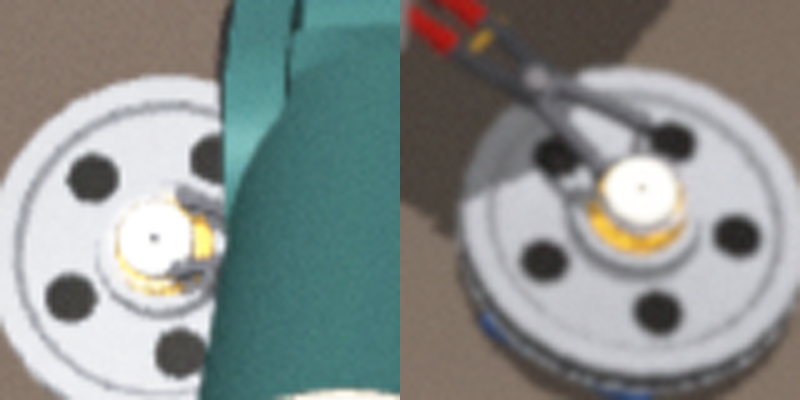

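The ring now sits around the axle in both views and the force is unchanged. I continue down, then feel for the washer to fix the height.

apply_moves --hand '[0, 0, 0, 0, 0, 0]' --delta_pos '[[0, 0, 0.003], [0, 0, 0.006], [0, 0, 0.009], [0, 0, 0.012], [0, 0, 0.015], [0, 0, 0.015]]' --delta_rot '[[0, 0, 0], [0, 0, 0], [0, 0, 0], [0, 0, 0], [0, 0, 0], [0, 0, 0]]'

```text
time: 10.8
position: [0.5684, 0.1068, 0.0627]
orientation: [0.739, 0.673, -0.0, -0.0]
force: [0.2, 0.2, -2.3]
grip_width: 0.299
```

```bash
sed -i 's/zr>.08 else .0055/zr>.08 else .0055 if zr>.06 else .0065/' fit.py; python3 look.py 11; python3 - <<'E'
from h import *
for c,k,ax in(('top','t',(.5838,.2548)),('scene','s',(.5834,.2511))):
    W=world(c,np.load(f'pics/{k}11.npy'));W0=world(c,np.load(f'pics/{c}0.npy'))
    r=np.hypot(W[...,0]-ax[0],W[...,1]-ax[1]); m=(r>.0225-.004)&(r<.0225)&(W[...,1]>ax[1])&(W[...,2]<.064)
    print(c,m.sum(),'z now',np.percentile(W[m][:,2],[20,50,80]).round(4),'before',np.percentile(W0[m][:,2],[20,50,80]).round(4))
E
```

```text
[0.5686 0.1068 0.063 ] [ 0.46  0.03 -2.4 ] [-0.193  0.116  0.011] 10.9 0.2991959578287965 [[0.0936, 0.9956, -0.0001], [0.9956, -0.0936, -0.0001], [-0.0001, -0.0, -1.0]]
top 30 z now [0.055  0.0579 0.0595] before [0.0491 0.051  0.0542]
scene 40 z now [0.0501 0.056  0.0592] before [0.0486 0.0509 0.0546]
```

apply_moves --hand '[0, 0, 0, 0]' --delta_pos '[[0, 0, 0.002], [0, 0, 0.005], [0, 0, 0.005], [0, 0, 0.005]]' --delta_rot '[[0, 0, 0], [0, 0, 0], [0, 0, 0], [0, 0, 0]]'

```text
time: 11.3
position: [0.5685, 0.1068, 0.0604]
orientation: [0.739, 0.673, -0.0, 0.0]
force: [0.2, 0.2, -2.3]
grip_width: 0.297
```

apply_moves --hand '[0, 0, 0, 0]' --delta_pos '[[0, 0, 0.001], [0, 0, 0.001], [0, 0, 0.001], [0, 0, 0.001]]' --delta_rot '[[0, 0, 0], [0, 0, 0], [0, 0, 0], [0, 0, 0]]'

```text
time: 11.7
position: [0.5686, 0.1068, 0.06]
orientation: [0.739, 0.673, -0.0, 0.0]
force: [0.7, -0.0, -2.4]
grip_width: 0.297
```

apply_moves --hand '[0, 0, 0, 0]' --delta_pos '[[0, 0, 0.001], [0, 0, 0.001], [0, 0, 0.001], [0, 0, 0.001]]' --delta_rot '[[0, 0, 0], [0, 0, 0], [0, 0, 0], [0, 0, 0]]'

```text
time: 12.1
position: [0.5686, 0.1068, 0.0595]
orientation: [0.739, 0.673, -0.0, 0.0]
force: [-0.4, -0.3, -2.4]
grip_width: 0.298
```

```bash
python3 look.py 12; python3 - <<'E'
from h import *
F=[]
for i in range(8):
    env.capture('scene'); s=env.get_state();F.append([*s['force'],*s['ft_torque']])
print(np.mean(F,0).round(3),np.std(F,0).round(3),s['time'])
for c,k,ax in(('top','t',(.5838,.2548)),('scene','s',(.5834,.2511))):
  W0=world(c,np.load(f'pics/{c}0.npy'))
  for n in('11','12'):
    W=world(c,np.load(f'pics/{k}{n}.npy'))
    r=np.hypot(W[...,0]-ax[0],W[...,1]-ax[1]); m=(r>.0185)&(r<.0225)&(W[...,1]>ax[1])&(W[...,2]<.062)
    print(c,n,m.sum(),np.percentile(W[m][:,2],[20,50,80]).round(4),np.percentile((W-W0)[m][:,2],[20,50,80]).round(4))
E
```

```text
[0.5686 0.1068 0.0595] [ 0.46  0.7  -2.45] [-0.239  0.056  0.034] 12.2 0.29785914421448145 [[0.0936, 0.9956, 0.0], [0.9956, -0.0936, -0.0001], [-0.0001, 0.0, -1.0]]
[ 1.040e-01 -1.540e-01 -2.736e+00 -2.030e-01  7.500e-02  2.000e-03] [0.465 0.324 0.483 0.024 0.023 0.017] 12.6
top 11 29 [0.055  0.0579 0.0594] [0.0009 0.0068 0.0082]
top 12 27 [0.0519 0.0539 0.0556] [-0.0008  0.003   0.0054]
scene 11 38 [0.05   0.0558 0.0585] [-0.0009  0.0031  0.0072]
scene 12 35 [0.052  0.0539 0.0555] [-0.0004  0.0019  0.0037]
```

apply_moves --hand '[0, 0, 0, 0, 0, 0]' --delta_pos '[[0, 0, -0.0008], [0, 0, -0.0008], [0, 0, -0.0008], [0, 0, -0.0008], [0, 0, -0.0008], [0, 0, -0.0008]]' --delta_rot '[[0, 0, 0], [0, 0, 0], [0, 0, 0], [0, 0, 0], [0, 0, 0], [0, 0, 0]]'

```text
time: 13.2
position: [0.5686, 0.1068, 0.0599]
orientation: [0.739, 0.673, -0.0, 0.0]
force: [-0.6, -0.2, -2.5]
grip_width: 0.296
```

```bash
python3 look.py 13; python3 - <<'E'
from h import *
i=cv2.imread('pics/t13.png');j=cv2.imread('pics/s13.png')
# bystander shifts: compare depth/colour roughly with the start
for c,k in(('top','t'),('scene','s')):
    a=cv2.imread(f'pics/{c}0.png').astype(int);b=cv2.imread(f'pics/{k}13.png').astype(int)
    bx={'top':{'bearing':(300,130,340,170),'hammer':(110,205,158,320),'tin':(512,212,556,252),'offcut':(495,303,530,368)},'scene':{'bearing':(250,300,288,335),'hammer':(445,298,530,390),'tin':(168,152,200,188),'offcut':(238,120,272,156)}}[c]
    for q,(x,y,X,Y) in bx.items(): print(c,q,abs(a-b)[y:Y,x:X].mean().round(1),end='; ')
E
```

```text
[0.5686 0.1068 0.0599] [ 0.05 -0.52 -2.39] [-0.211  0.01   0.016] 13.3 0.2980861008712464 [[0.0936, 0.9956, 0.0], [0.9956, -0.0936, -0.0001], [-0.0001, 0.0, -1.0]]
top bearing 2.9; top hammer 2.9; top tin 2.1; top offcut 2.9; scene bearing 3.6; scene hammer 3.1; scene tin 3.0; scene offcut 2.8;
```

View pics/c13.png

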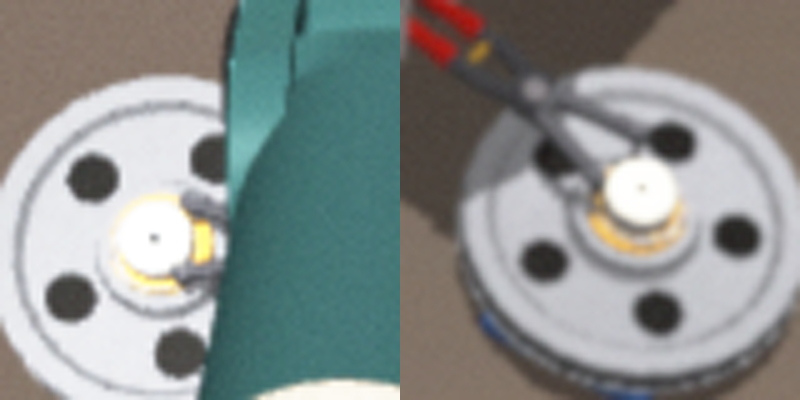

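The ring lies concentric over the brass washer around the axle in both views. The tool still carries the weight and the bystanders have not changed. I hand in.

```bash
python3 -c "
from h import *
print(env.finish_job()); s=env.get_state(); print(s['time'],s['position'],s['force'],s['grip_width'])"
```

```text
the job is handed in; nothing more can be done
None
the job is handed in; nothing more can be done
```

I gripped the pliers by the handles with a 40 N squeeze, which should put them at the stop. I lifted them clear, carried them to the axle and lowered the spread ring over it to the groove. I handed the job in at about 13.3 s while still holding it there; no verdict was reported.

**Last checks:**
- **Spread:** the opening settled at about 28 mm. That is a little under the 30 mm expected at the stop, and it stayed steady. The ring's fitted mid-radius was about 21 mm, which fits a fully spread ring.
- **Centring:** the last fit, made just above the axle, put the ring within about 0.4 mm of the axis. I corrected that before going down. In the final pictures the ring surrounds the axle over the washer.
- **Height:** the arm's position puts the ring's mid-plane at about 52.8 mm, the groove's height. Depth readings suggest about 0.5 mm higher, and both are inside the tolerance.
- **Contact:** vertical force stayed at about -2.4 N, the pliers' own weight, with no change in torque, so I saw no sign of pressing on the washer or axle.
- **Level:** the tool was vertical. Ring tilt was checked only roughly: the scene camera gave about 0.02 rad, while the top camera gave a noisy 0.05 to 0.09 rad, part of it above the 0.07 limit. I took the top reading to be noise because little nose sag was visible.
- **Bystanders:** the bearing, offcut, tin and hammer looked the same in both cameras as at the start.

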